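# Enter the start code and hold the key switch turned

## Robot

A 6-joint arm with a two-finger parallel gripper is mounted at the origin on a cart in front of the work surface, level with it; the furniture and walls round the work are solid. World frame = base frame: x ahead of the robot, y to its left, z up, the work surface at z = 0. Lengths are in mm, angles in rad, forces in N, time in s.
With the tool pointing down it reaches from about 275 to 750 mm from the base axis. Payload 10.2 kg.
Tool frame: the origin (TCP) lies between the finger pads, 19 mm behind the fingertips; this is the grasp point; z points along the fingers, y is the line along which they close (so a half turn about z gives the same grasp; the last joint's range is limited). The gripper opens to 85 mm and grips with 20 to 120 N. Pads are 22 mm wide; open, the fingers measure 114 mm over their backs; the gripper's body (76 mm by 85 mm) begins 54 mm behind the grasp point. The pads swing forward as they close: fully open they stand 13 mm farther back than shut.
Start: joints at [1.04, 0.313, 1.498, -0, 1.331, -0.223], TCP at [159.068, 500.328, 249.994] pointing down, gripper open.
Joint ranges: [-2.94, 2.94], [-0.97, 2.17], [0.19, 2.56], [-1.23, 4.37], [0.02, 3.11], [-2.88, 2.88]. Speed limits (rad/s): [2.39, 2.39, 3.01, 3.14, 3.14, 3.14].

## Interface

Orientations are given as a unit quaternion [w, x, y, z].
In Python, from rig import * gives the robot as it stands. The module is installed in compiled form; this text tells all that it offers.
- The arm moves only by the shell command python3 -m crank 'ROWS' [FORCE]. ROWS is JSON, a list that holds one entry, the list of rows, each a list of 7 numbers: the shift along the tool's x, y, z in units of 25 mm (1.0 is 25 mm), then the turn, a rotation vector about the tool's x, y, z in units of 8 degrees (1.0 is 8 degrees), then the finger opening in mm, from 0 to 85.4. A call has exactly 8 rows; each row shifts and turns the commanded pose from where the row before left it, along the tool's axes as they then stand; what a row does not reach is not made up. A row lasts 1/10 s, in which the tool goes at most 50 mm and 8.59 degrees, less where a joint would pass 70% of its speed; a pose out of reach is approached as far as the arm can. A call is refused whole if a number of a shift passes 1 or a number of a turn 1, either way. A call with a gripper value outside its range is refused whole. The fingers move at their own pace and stop on an object; FORCE is the grip in N (left out, the last holds). Time passes only in rows, so rows that do not move let the fingers close, or fill a call up. It gives the time, the measured TCP pose, the force, the opening and the grip force at its end, in the units of the state.
- sense(): the state, without advancing time (a new reading comes with each control period).
- capture(name): name is "scene" or "top" or "wrist"; returns the picture (384x512x3 uint8, blue, green, red); there is no depth.
- camera_model(name): a dict with "fx", "fy", "cx", "cy" (pixels), "world_from_camera" (4x4, takes a point from camera to world coordinates); the wrist camera has in their place "T_tool_cam" (4x4, takes a point from camera to tool coordinates, whose origin is the TCP and whose axes are the flange's). Camera axes: x right, y up, looking along -z (the intrinsics and any distortion apply to the point x, -y, -z); pixel columns grow to the right and rows downward; lengths in mm; the calibration is good to about 2 mm. A picture is of the moment at which its call begins: read the wrist's pose just before it. camera_model takes no time and is no camera call.
- finish_job(): hands the job in; it is judged then, once.
The state is a dict: "time_s": time; "joints": joint angles; "dq": joint speeds; "tau": joint torques, N m; "eef_pos": TCP position; "ee_rot": TCP orientation; "force": force on the tool from outside, world axes, zero at the start; "wrist_torque": the same for the moment, N m; "grip_width": opening from 0.0 (shut) to 1.0 (fully open); "grip_force": force on a finger pad.
Only numpy, scipy, OpenCV 4.12 (cv2) and the standard library are available. Lean on these libraries where they do the work, as an engineer would, in place of code of your own. Each camera call takes 0.05 s, during which the arm holds its last target. There are 200 camera calls.

## Task

Switch on the grey start box for the cutter: press its green, then its yellow, then its blue button fully down and let each one up again, only one at a time. Then take the red key from its wooden block, push it fully home into the brass lock past the sticky pins, and only then turn it a quarter clockwise to the stop against the return spring. Finish while still holding the key home and turned with the gripper; leave the bottles, tape and marker where they are.

Things in the scene. Friction and masses are not known exactly. Their poses are not given: they have to be found in the camera images.
- start_box: grey start box fixed to the table, 110 (x) x 190 (y) x 40 mm high, origin under its centre on the table. On its top: three round buttons in a row along its y axis, 42 mm apart (colours in any order), and a round steel lock barrel 52 mm across and 30 mm high at x +15, y +62 mm from the origin.
- key_block: small light wooden key block on a black foot, fixed to the table, foot 76 x 76 mm, wood 60 x 60 mm, top 34 mm above the table; origin under its centre on the table. The key stands in a loose slot in its top.
- key: the key (40 g), standing upright in the block, steel blade down, red plastic bow up. Origin: on its axis at the underside of its round steel shoulder (25 mm across, 4 mm thick); z points up along it. Blade below the origin: 24 mm long, 16 mm wide along its x, 4.5 mm thick along its y, rounded tapered tip. Lift it 24 mm to clear the block or the lock. It fits the lock either way round (half turn).
- key_bow (a point): point on the key's axis, in its red bow, 28 mm above the key's origin: a good place for the TCP. The bow reaches from 4 to 40 mm above the origin, is 32 mm wide along the key's x and 10 mm thick along its y: grip it from above across the 10 mm.
- lock_face (a point): centre of the top face of the brass lock plug, at the mouth of the keyway, 70 mm above the table; its frame turns with the plug, z up. The keyway is a slot along this frame's x axis (at rest also the box's x axis), 18 x 6.5 mm, 27 mm deep, with a 2.5 mm funnel at its mouth. The key is home when its shoulder lies on this face, origin at origin.
- lock_pins (a point): point on the lock axis 10 mm below the face, at the upper of two pairs of round spring pins (the other pair is 7 mm deeper) that poke into both ends of the keyway. The key sticks with its tip 9 to 11 mm and again 16 to 20 mm deep: keep pushing straight down, about 5 to 10 N, then 10 to 20 N, with a small wiggle if it stops. Grip firmly (50 N or more).
- lock_plug (a joint): angle of the lock plug, rad: 0 at rest, grows clockwise seen from above to the stop at 1.5. A spring (0.05 N m at rest, 0.14 N m at the stop) turns it back to 0 when let go. The key has up to 0.15 rad of play in the keyway, so turn it about 1.65 rad to be sure of the stop.
- btn_green_top (a point): centre of the top of the round green push button (24 mm across), on the start box; pressed straight down
- btn_green (a joint): travel of the green button, m: 0 up, 0.006 fully pressed; a spring pushes it back; about 5 N to press fully
- btn_yellow_top (a point): centre of the top of the round yellow push button (24 mm across), on the start box; pressed straight down
- btn_yellow (a joint): travel of the yellow button, m: 0 up, 0.006 fully pressed; a spring pushes it back; about 5 N to press fully
- btn_blue_top (a point): centre of the top of the round blue push button (24 mm across), on the start box; pressed straight down
- btn_blue (a joint): travel of the blue button, m: 0 up, 0.006 fully pressed; a spring pushes it back; about 5 N to press fully
- water_bottle: bystander: clear blue drinks bottle, 60 x 60 x 214 mm, upright; origin at its underside
- glue_bottle: bystander: white glue bottle with a red tip, 42 x 42 x 130 mm, upright; origin at its underside
- masking_tape: bystander: black roll of tape, 62 mm across, 19 mm high, lying flat; origin at its underside
- marker: bystander: white and red marker pen, 17 x 135 x 16 mm, lying along its own y; origin at its underside
There are look-alikes about, which are no part of the job. What is shaped like the key but pink is not meant.

How it is judged:
By the outcome, as a careful person would: the job done as asked, in the order asked, and still so for the second after the job is handed in, while the arm keeps its last pose, push and grip.
It also fails if it takes over 51 s, if anything falls off the work surface, if the arm or the gripper's body presses on something with over 40 N, if the wrist force passes 120 N, or if a joint passes its speed limit or range.

## Working session

There is one attempt and no reset: what is moved stays moved. The work goes in short steps, Python scripts to look and compute and a shell command to move; the robot and the scene stay as the last step left them, time stands still between calls to the robot, and variables do not carry over. Pictures are saved under pics/ and viewed, at most 10 in all, crops included, and the job is handed in when it is done.

```bash
mkdir -p pics; ls
cat > h.py <<'E'
from rig import *
import numpy as np, cv2
from scipy.spatial.transform import Rotation as R
def Rq(q): return R.from_quat([q[1],q[2],q[3],q[0]])
E
python3 - <<'E'
from h import *
np.set_printoptions(precision=3,suppress=True)
s=sense();print(s)
a=capture("scene");b=capture("top");c=capture("wrist")
for n,i in zip("abc",(a,b,c)): cv2.imwrite(f"pics/{n}.png",i)
for n in("scene","top","wrist"):print(n,camera_model(n))
cv2.imwrite("pics/t2.png",cv2.resize(b,(800,600),interpolation=cv2.INTER_CUBIC))
E
```

```text
pics
{'time_s': 0.0, 'joints': array([ 1.04 ,  0.313,  1.498, -0.   ,  1.331, -0.223]), 'dq': array([-0.001, -0.001,  0.001,  0.   , -0.001,  0.002]), 'tau': array([  0.001, -41.227, -25.974,  -0.   ,   0.004,  -0.   ]), 'eef_pos': array([158.936, 500.123, 249.449]), 'ee_rot': array([-0.   ,  0.153,  0.988, -0.001]), 'force': array([ 0.286,  0.343, -0.03 ]), 'wrist_torque': array([-0.01 ,  0.009,  0.017]), 'grip_force': 0.0, 'grip_width': 1.0037559362558788}
scene {'fx': 389.1883311394162, 'fy': 389.1883311394162, 'cx': 257.32854839690975, 'cy': 192.25290631624077, 'world_from_camera': array([[   0.616,    0.391,   -0.684,  -20.923],
       [  -0.788,    0.282,   -0.548, -373.755],
       [  -0.021,    0.876,    0.482,  486.242],
       [   0.   ,    0.   ,    0.   ,    1.   ]])}
top {'fx': 378.09641077315155, 'fy': 378.09641077315155, 'cx': 258.0025125314955, 'cy': 197.99900212626818, 'world_from_camera': array([[  -0.006,    0.991,   -0.137,  426.574],
       [  -1.   ,   -0.007,   -0.004,   77.261],
       [  -0.005,    0.137,    0.991, 1054.497],
       [   0.   ,    0.   ,    0.   ,    1.   ]])}
wrist {'fx': 274.6861051699389, 'fy': 274.6861051699389, 'cx': 254.65629366949523, 'cy': 190.20512534457876, 'T_tool_cam': array([[  -0.001,    0.946,    0.324,   84.302],
       [   1.   ,    0.001,    0.   ,   -0.302],
       [   0.   ,    0.324,   -0.946, -124.016],
       [   0.   ,    0.   ,    0.   ,    1.   ]])}
```

View pics/t2.png

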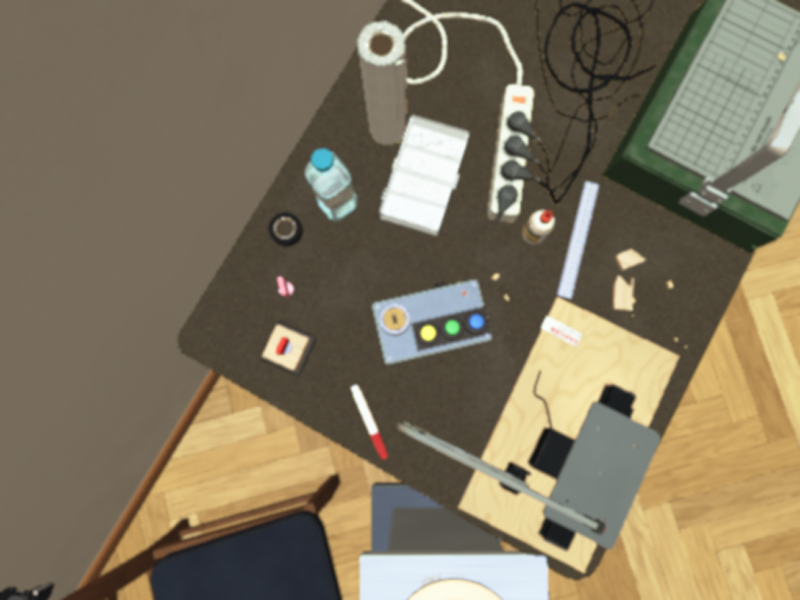

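View pics/a.png

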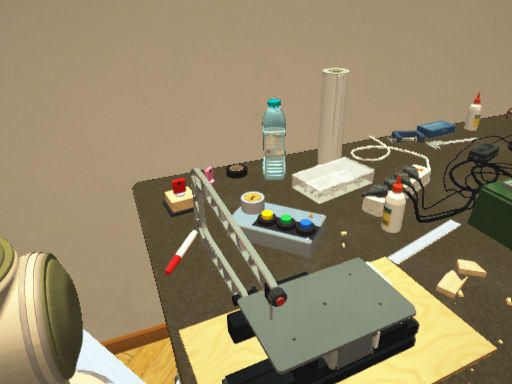

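The top view (800x600) shows the start box with the lock near (394,319), yellow (428,333), green (452,327) and blue (477,321). The red key in its block is at (284,346) and the pink decoy at (285,287). The cutter's lever reaches over the table to (400,425). Next I triangulate these with the scene view.

```bash
cat >> h.py <<'E'
def ray(name,uv,pose=None):
    m=camera_model(name)
    if name=="wrist":
        T=np.eye(4);T[:3,:3]=Rq(pose[1]).as_matrix();T[:3,3]=pose[0];T=T@m["T_tool_cam"]
    else: T=np.array(m["world_from_camera"])
    K=np.array([[m['fx'],0,m['cx']],[0,m['fy'],m['cy']],[0,0,1.]])
    d=m.get("distortion",m.get("dist"));
    p=cv2.undistortPoints(np.array([[uv]],float),K,None if d is None else np.array(d))[0,0]
    v=T[:3,:3]@np.array([p[0],-p[1],-1]);return T[:3,3],v/np.linalg.norm(v)
def onplane(r,z): return r[0]+r[1]*(z-r[0][2])/r[1][2]
def tri(*rs):
    A=sum(np.eye(3)-np.outer(v,v) for o,v in rs);b=sum((np.eye(3)-np.outer(v,v))@o for o,v in rs)
    x=np.linalg.solve(A,b);return x,[np.linalg.norm(np.cross(x-o,v)) for o,v in rs]
COL=dict(red=((172,150,90),(181,255,255),(0,150,90),(5,255,255)),yellow=((24,150,120),(34,255,255)),green=((45,120,80),(80,255,255)),blue=((98,150,110),(118,255,255)))
def blobs(im,col,box,minA=8):
    h=cv2.cvtColor(im,cv2.COLOR_BGR2HSV);c=COL[col];m=0
    for i in range(0,len(c),2): m=m|cv2.inRange(h,c[i],c[i+1])
    k=np.zeros_like(m);u0,v0,u1,v1=box;k[v0:v1,u0:u1]=m[v0:v1,u0:u1]
    cs,_=cv2.findContours(k,cv2.RETR_EXTERNAL,cv2.CHAIN_APPROX_NONE);out=[]
    for q in cs:
        M=cv2.moments(q)
        if M['m00']>=minA: out.append((M['m00'],(M['m10']/M['m00'],M['m01']/M['m00']),cv2.minAreaRect(q)))
    return sorted(out,key=lambda t:-t[0])
E
python3 - <<'E'
from h import *
np.set_printoptions(precision=1,suppress=True)
print([k for k in camera_model("top")])
a=cv2.imread("pics/a.png");b=cv2.imread("pics/b.png")
for c in("green","yellow","blue","red"):
    A=blobs(a,c,(160,165,340,245) if c!="red" else (160,165,192,205));B=blobs(b,c,(235,180,320,235) if c!="red" else (165,205,200,240))
    print(c,[(x[0],np.round(x[1],1)) for x in A],[(x[0],np.round(x[1],1),x[2]) for x in B])
    if A and B: print(tri(ray("scene",A[0][1]),ray("top",B[0][1])))
    if B: print("plane",onplane(ray("top",B[0][1]),{'red':74}.get(c,55)))
f=1.5625
for n,(u,v),z in (("lock",(394,319),70),("lever tip tri",None,0),("bottle",(336,205),0),("tape",(285,229),10),("block",(285,347),34),("glue",(535,235),0)):
    if n.startswith("lever"): print(n,tri(ray("scene",(197,172)),ray("top",(257,273)))); print(tri(ray("scene",(278,298)),ray("top",(384,337))))
    else: print(n,onplane(ray("top",(u/f,v/f)),z))
cv2.imwrite("pics/z.png",np.hstack([cv2.resize(b[180:250,160:330],(800,330),interpolation=cv2.INTER_CUBIC)]))
E
```

```text
['fx', 'fy', 'cx', 'cy', 'world_from_camera']
green [(80.0, array([285.6, 219.1]))] [(47.0, array([289.1, 209. ]), ((289.5, 209.00003051757812), (7.77817440032959, 7.77817440032959), 45.0))]
(array([534.9,  -0.9,  55.6]), [np.float64(0.07800131950266513), np.float64(0.07800131950255064)])
plane [535.  -1.  55.]
yellow [(40.5, array([266.4, 213.1])), (34.0, array([251.7, 196.4]))] []
blue [(71.5, array([305.3, 223.2]))] [(41.5, array([304.5, 205.5]), ((304.5, 205.5), (7.0, 7.0), 90.0))]
(array([543.9, -42.1,  56.8]), [np.float64(0.031692463648123136), np.float64(0.03169246364810371)])
plane [544.1 -42.3  55. ]
red [(145.0, array([178.3, 185.2]))] [(28.0, array([180. , 220.8]), ((180.10000610351562, 220.80001831054688), (3.5777084827423096, 10.28591251373291), 26.56505012512207))]
(array([505.3, 288.1,  57.2]), [np.float64(0.28484662433188235), np.float64(0.28484662433188)])
plane [504.2 284.3  74. ]
lock [546.8  96.7  70. ]Traceback (most recent call last):
  File "<stdin>", line 11, in <module>
TypeError: cannot unpack non-iterable NoneType object
```

Run:
```python
from h import *
np.set_printoptions(precision=1,suppress=True)
b=cv2.imread("pics/b.png")
f=1.5625
for n,(u,v),z in (("lock",(394,319),70),("bottle",(336,205),0),("tape",(285,229),10),("block",(285,347),34),("glue",(535,235),0)): print(n,onplane(ray("top",(u/f,v/f)),z))
print(tri(ray("scene",(197,172)),ray("top",(257,273)))); print(tri(ray("scene",(278,298)),ray("top",(384,337))))
cv2.imwrite("pics/z.png",cv2.resize(b[180:250,160:330],(800,330),interpolation=cv2.INTER_CUBIC))
Rt=Rq(sense()['ee_rot']).as_matrix();p=sense()['eef_pos']
print(Rt.T@(np.array([510,150,200])-p)/25, Rt)
```

```text
lock [546.8  96.7  70. ]
bottle [768.3 204.4   0. ]
tape [720.6 295.7  10. ]
block [503.7 286.2  34. ]
glue [ 708.5 -160.9    0. ]
(array([379.5,  81.6, 199.7]), [np.float64(3.586340357033086), np.float64(3.586340357033155)])
(array([ 235. , -194.7,  184.5]), [np.float64(0.6749504904384187), np.float64(0.67495049043851)])
[-17.6  -9.1   2. ] [[-1.   0.3 -0. ]
 [ 0.3  1.  -0. ]
 [ 0.  -0.  -1. ]]
```

View pics/z.png

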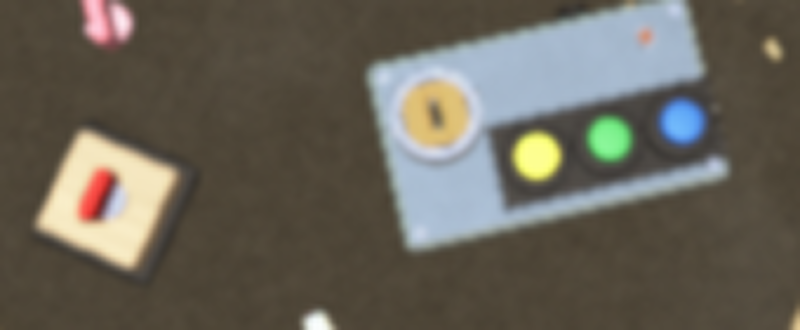

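The crop shows the red bow tilted (its long axis runs up and to the right), the lock at about (435,112), and the buttons in order yellow, green, blue. The cutter lever is about 200 mm high and ends near (380,82), so I'll approach from the left.

```bash
python3 -m crank '[[[-0.98,-0.43,0.05,0,0,0,0],[-0.98,-0.43,0.05,0,0,0,0],[-0.98,-0.43,0.05,0,0,0,0],[-0.98,-0.43,0.05,0,0,0,0],[-0.98,-0.43,0.05,0,0,0,0],[-0.98,-0.43,0.05,0,0,0,0],[-0.98,-0.43,0.05,0,0,0,0],[-0.98,-0.43,0.05,0,0,0,0]]]' 60
python3 -m crank '[[[-0.98,-0.43,0.05,0,0,0,0],[-0.98,-0.43,0.05,0,0,0,0],[-0.98,-0.43,0.05,0,0,0,0],[-0.98,-0.43,0.05,0,0,0,0],[-0.98,-0.43,0.05,0,0,0,0],[-0.98,-0.43,0.05,0,0,0,0],[-0.98,-0.43,0.05,0,0,0,0],[0,0,0,0,0,0,0]]]'
python3 - <<'E'
from h import *
s=sense();c=capture("wrist");cv2.imwrite("pics/w1.png",c);np.savez("w1.npz",p=s['eef_pos'],q=s['ee_rot']);print(s['dq'],s['joints'])
E
```

```text
time_s: 0.95
eef_pos: [320.4, 358.1, 239.8]
ee_rot: [-0.0, 0.153, 0.988, -0.0]
force: [-0.1, -0.3, 0.2]
grip_width: -0.003
grip_force: 0.0
time_s: 1.75
eef_pos: [462.0, 233.5, 230.6]
ee_rot: [-0.0, 0.155, 0.988, -0.0]
force: [-0.8, 0.6, -0.2]
grip_width: -0.001
grip_force: 0.0
[ 0.05330148 -0.02542659  0.03008192  0.01488789  0.00822062  0.04111208] [ 2.41558897e-01  3.12941419e-01  1.54951868e+00 -5.07449356e-04
  1.27975015e+00 -1.01836923e+00]
```

View pics/w1.png

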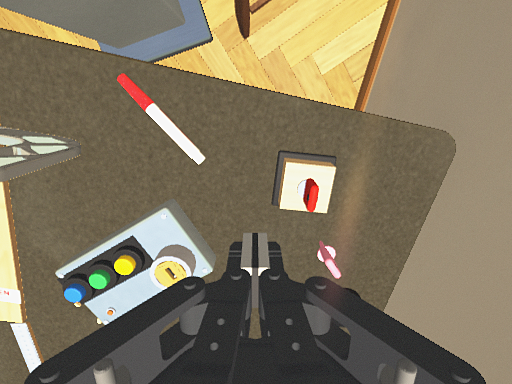

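The wrist view shows the key bow near (312,195) with its shoulder at (302,187), the lock at (171,272), yellow (125,265), green (100,278) and blue (74,292).

Run:
```python
from h import *
np.set_printoptions(precision=1,suppress=True)
z=np.load("w1.npz");P=(z['p'],z['q']);c=cv2.imread("pics/w1.png");b=cv2.imread("pics/b.png")
for n in("green","yellow","blue"):
    B=blobs(c,n,(55,240,145,310));print(n,[(x[0],onplane(ray("wrist",x[1],P),56)) for x in B[:2]])
B=blobs(c,"red",(290,165,335,220));print(B)
# block top quad
h=cv2.cvtColor(c,cv2.COLOR_BGR2HSV);m=np.zeros(c.shape[:2],np.uint8);print(h[165,300],h[205,290])
sub=cv2.inRange(h,(8,20,170),(30,130,255));m[145:225,270:345]=sub[145:225,270:345]
q=max(cv2.findContours(m,0,2)[0],key=cv2.contourArea);q=cv2.convexHull(q);ap=cv2.approxPolyDP(q,5,True)[:,0];print(ap)
W=[onplane(ray("wrist",p,P),34) for p in ap];print(np.array(W),np.mean(W,0))
# lock plug brass
sub=cv2.inRange(h,(15,80,120),(30,255,255));m[:]=0;m[245:300,148:200]=sub[245:300,148:200]
q=max(cv2.findContours(m,0,2)[0],key=cv2.contourArea);e=cv2.minEnclosingCircle(cv2.convexHull(q));print("lock",e,onplane(ray("wrist",e[0],P),70))
x=np.hstack([cv2.resize(c[160:220,265:345],(400,300),interpolation=2),cv2.resize(c[245:305,130:210],(400,300),interpolation=2)])
x2=cv2.resize(b[205:240,160:207],(400,298),interpolation=2)
cv2.imwrite("pics/zz.png",np.vstack([x,np.hstack([x2,x2*0])]))
```

```text
green [(287.5, array([533.1,  -1.4,  56. ]))]
yellow [(228.0, array([525.5,  37.1,  56. ]))]
blue [(277.5, array([542.2, -42.5,  56. ]))]
[(323.0, (310.6475748194014, 194.54798761609908), ((310.69000244140625, 194.6699981689453), (13.152186393737793, 32.809757232666016), 8.130102157592773))]
[ 29  24 248] [ 29  22 247]
[[308 211]
 [279 207]
 [283 179]
 [306 178]]
[[533.4 281.   34. ]
 [516.9 247.5  34. ]
 [483.1 262.4  34. ]
 [490.4 289.4  34. ]] [505.9 270.1  34. ]
lock ((170.0, 273.0), 15.524274826049805) [544.6  97.7  70. ]
```

View pics/zz.png

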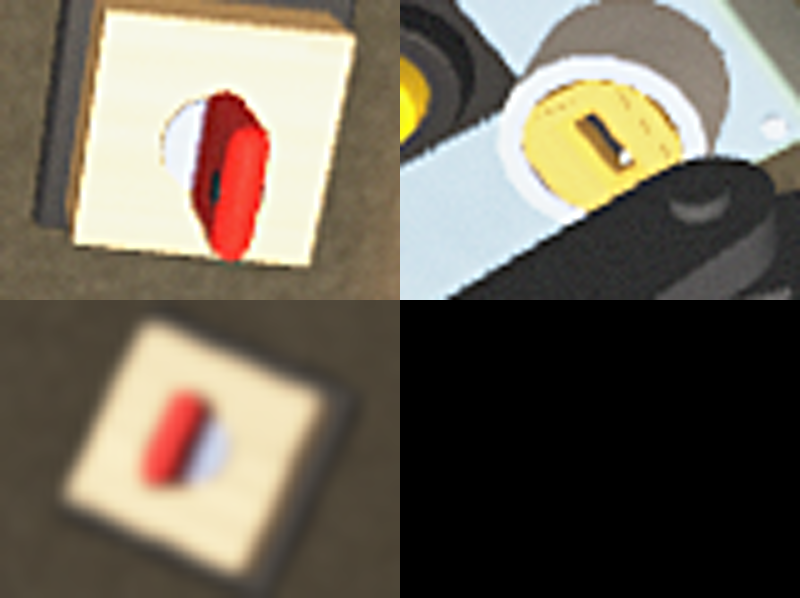

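Run:
```python
from h import *
np.set_printoptions(precision=1,suppress=True)
z=np.load("w1.npz");P=(z['p'],z['q'])
g=lambda x,y,zz:onplane(ray("wrist",(265+x/5,160+y/5),P),zz)
C=np.array([g(*p,34) for p in((105,10),(357,37),(312,268),(73,243))]);print("block",C,C.mean(0),[np.linalg.norm(C[i]-C[i-1]) for i in range(4)],[np.degrees(np.arctan2(*(C[i]-C[i-1])[1::-1])) for i in range(4)])
a=g(232,250,74);b=g(253,130,74);print("bow",a,b,(a+b)/2,np.degrees(np.arctan2(*(b-a)[1::-1])))
s=g(165,150,36);print(s)
k=lambda x,y:onplane(ray("wrist",(130+(x-400)/5,245+y/5),P),70)
a=k(585,120);b=k(630,160);print("slot",(a+b)/2,k(604,146),np.linalg.norm(b-a),np.degrees(np.arctan2(*(b-a)[1::-1])))
s=sense();Rt=Rq(s['ee_rot']).as_matrix();print(Rt.T@(np.array([534,-1.2,95])-s['eef_pos'])/25)
```

```text
block [[463.8 271.6  34. ]
 [488.7 327.4  34. ]
 [544.4 303.5  34. ]
 [519.2 247.6  34. ]] [504.1 287.5  34. ] [np.float64(60.37919450364438), np.float64(61.05611623207458), np.float64(60.60537091468575), np.float64(61.32554765521695)] [np.float64(156.59104037931593), np.float64(65.95136373137801), np.float64(-23.156987978012815), np.float64(-114.25661013370524)]
bow [514.5 282.1  74. ] [488.7 293.2  74. ] [501.6 287.6  74. ] 156.76155092698198
[501.6 276.   36. ]
slot [545.2  99.5  70. ] [546.5  98.   70. ] 15.168199672515568 22.75538914667684
[-5.7 -8.1  5.4]
```

```bash
python3 -m crank '[[[-0.7,-1,0.4,0,0,0,0],[-0.7,-1,0.4,0,0,0,0],[-0.7,-1,0.6,0,0,0,0],[-0.7,-1,0.7,0,0,0,0],[-0.7,-1,0.7,0,0,0,0],[-0.7,-1,0.8,0,0,0,0],[-0.7,-1,0.8,0,0,0,0],[-0.7,-1,0.8,0,0,0,0]]]'
python3 - <<'E'
from h import *
s=sense();Rt=Rq(s['ee_rot']).as_matrix();print(Rt.T@(np.array([534,-1.2,75])-s['eef_pos'])/25,s['joints'],s['force'])
E
```

```text
time_s: 2.6
eef_pos: [533.2, 2.1, 100.6]
ee_rot: [-0.0, 0.153, 0.988, 0.0]
force: [0.6, -0.3, 1.0]
grip_width: -0.004
grip_force: 0.0
[-0.07132872 -0.11690169  1.02470889] [-2.16006083e-01  4.96079979e-01  1.65347297e+00  2.39179502e-04
  9.92053228e-01 -1.48007884e+00] [ 0.57478027 -0.25279796  1.04320663]
```

```bash
python3 -m crank '[[[-0.05,-0.1,0.5,0,0,0,0],[0,0,0.4,0,0,0,0],[0,0,0.1,0,0,0,0],[0,0,0.1,0,0,0,0],[0,0,0.1,0,0,0,0],[0,0,0.1,0,0,0,0],[0,0,0,0,0,0,0],[0,0,0,0,0,0,0]]]'
```

```text
time_s: 3.4
eef_pos: [533.7, 0.6, 73.9]
ee_rot: [0.001, 0.152, 0.988, -0.0]
force: [-21.8, 1.0, 50.4]
grip_width: -0.001
grip_force: 25.1
```

```bash
python3 - <<'E'
from h import *
cv2.imwrite("pics/s1.png",cv2.resize(capture("scene")[150:270,190:350],(800,600),interpolation=2))
E
python3 -m crank '[[[0,0,-0.1,0,0,0,0],[0,0,-0.08,0,0,0,0],[0,0,0,0,0,0,0],[0,0,0,0,0,0,0],[0,0,0,0,0,0,0],[0,0,0,0,0,0,0],[0,0,0,0,0,0,0],[0,0,0,0,0,0,0]]]'
```

```text
time_s: 4.25
eef_pos: [533.6, 0.6, 74.7]
ee_rot: [0.0, 0.153, 0.988, -0.0]
force: [-5.1, -0.5, 9.5]
grip_width: -0.0
grip_force: 4.9
```

View pics/s1.png

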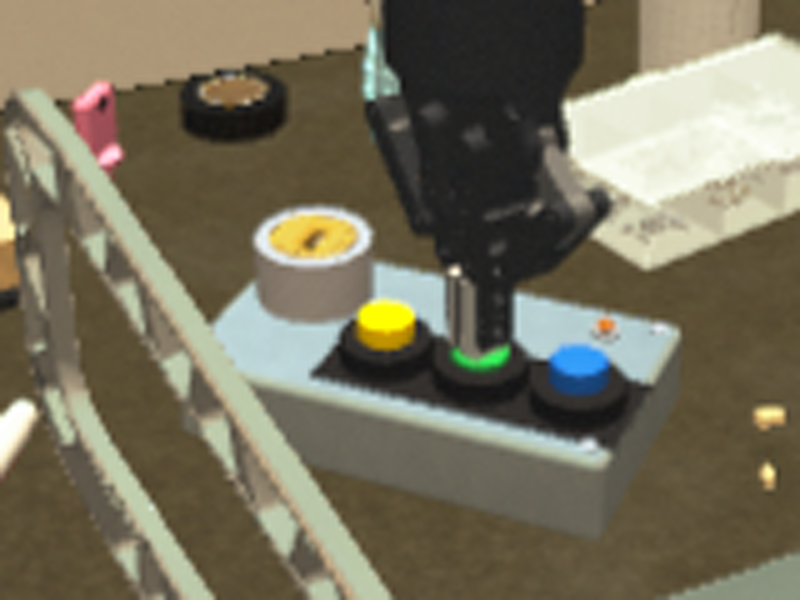

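The picture shows the green button pressed under the fingers. Next: release it, then yellow.

```bash
python3 -m crank '[[[0,0,-0.45,0,0,0,0],[0,0,-0.45,0,0,0,0],[0,0,0,0,0,0,0],[0.42,0.73,0,0,0,0,0],[0.42,0.73,0,0,0,0,0],[0,0,0,0,0,0,0],[0,0,0.3,0,0,0,0],[0,0,0.3,0,0,0,0]]]'
python3 -m crank '[[[0,0,0.1,0,0,0,0],[0,0,0.1,0,0,0,0],[0,0,0.1,0,0,0,0],[0,0,0.08,0,0,0,0],[0,0,0,0,0,0,0],[0,0,0,0,0,0,0],[0,0,0,0,0,0,0],[0,0,0,0,0,0,0]]]'
```

```text
time_s: 5.05
eef_pos: [524.9, 40.1, 80.2]
ee_rot: [0.0, 0.154, 0.988, -0.0]
force: [-0.3, 1.3, 0.9]
grip_width: -0.0
grip_force: 0.9
time_s: 5.85
eef_pos: [525.0, 40.1, 74.2]
ee_rot: [0.001, 0.153, 0.988, -0.0]
force: [-13.9, -2.2, 35.3]
grip_width: -0.0
grip_force: 17.3
```

```bash
python3 -m crank '[[[0,0,-0.5,0,0,0,0],[0,0,-0.48,0,0,0,0],[0,0,0,0,0,0,0],[-0.56,-0.97,0,0,0,0,0],[-0.56,-0.97,0,0,0,0,0],[-0.56,-0.97,0,0,0,0,0],[0,0,0.3,0,0,0,0],[0,0,0.3,0,0,0,0]]]'
python3 -m crank '[[[0,0,0.1,0,0,0,0],[0,0,0.1,0,0,0,0],[0,0,0.1,0,0,0,0],[0,0,0.07,0,0,0,0],[0,0,0,0,0,0,0],[0,0,0,0,0,0,0],[0,0,0,0,0,0,0],[0,0,0,0,0,0,0]]]'
```

```text
time_s: 6.65
eef_pos: [542.4, -41.4, 79.7]
ee_rot: [-0.0, 0.154, 0.988, 0.0]
force: [1.0, -1.2, 1.9]
grip_width: 0.002
grip_force: 1.0
time_s: 7.45
eef_pos: [542.5, -40.7, 74.3]
ee_rot: [-0.0, 0.153, 0.988, -0.0]
force: [-15.8, 2.1, 31.9]
grip_width: 0.006
grip_force: 15.9
```

```bash
python3 -m crank '[[[0,0,-0.8,0,0,0,0],[0,0,-0.9,0,0,0,0],[0,0,-0.9,0,0,0,0],[0.3,0.7,-0.9,0,0,0,0],[0.45,1,0,0,0,0,0],[0.45,1,0,0,0,0,60],[0.45,1,0,0,0,0,60],[0.45,1,0,0,0,0,60]]]'
python3 -m crank '[[[0.45,1,0,0,0,0,60],[0.45,1,0,0,0,0,60],[0.45,1,0,0,0,0,60],[0.45,1,0,0,0,0,60],[0.45,1,0,0,0,0,60],[0.45,1,0,0,0,0,60],[0.45,1,0,0,0,0,60],[0.45,0.3,0,0,0,0.7,60]]]'
python3 - <<'E'
from h import *
np.set_printoptions(precision=2,suppress=True)
s=sense();P=(s['eef_pos'],s['ee_rot']);c=capture("wrist");cv2.imwrite("pics/w2.png",c)
B=blobs(c,"red",(120,60,400,300));print(B[:2],[onplane(ray("wrist",B[0][1],P),60)])
Rt=Rq(s['ee_rot']).as_matrix();print(Rt.T@(np.array([503,287.5,62])-s['eef_pos'])/25,s['joints'],np.degrees(np.arctan2(Rt[1,1],Rt[0,1])))
E
```

```text
time_s: 8.25
eef_pos: [527.8, 88.3, 158.9]
ee_rot: [-0.0, 0.153, 0.988, 0.0]
force: [-0.1, -1.0, 0.1]
grip_width: 0.508
grip_force: 0.0
time_s: 9.05
eef_pos: [497.1, 290.3, 158.6]
ee_rot: [-0.0, 0.201, 0.98, 0.0]
force: [0.3, 0.7, -0.3]
grip_width: 0.703
grip_force: 0.0
[(414.0, (254.3880837359098, 206.1195652173913), ((254.5, 206.0), (44.0, 11.0), 90.0))] [array([503.05, 287.07,  60.  ])]
[-0.26 -0.01  3.87] [ 0.32  0.51  1.46  0.    1.17 -0.84] 66.82494508695598
```

View pics/w2.png

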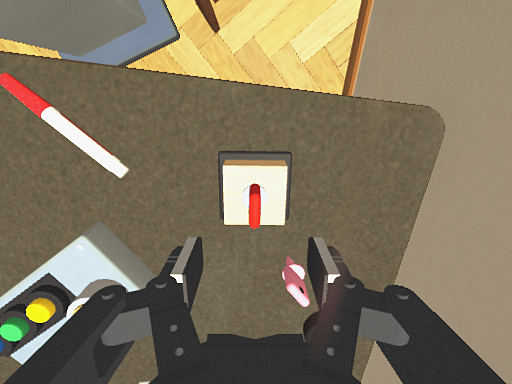

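The bow is at (254,206), vertical in the image and centred, so it is aligned with the gripper. Descend and grip.

```bash
python3 -m crank '[[[-0.26,0,0.6,0,0,0,60],[0,0,0.8,0,0,0,60],[0,0,0.8,0,0,0,60],[0,0,0.8,0,0,0,60],[0,0,0.6,0,0,0,60],[0,0,0.27,0,0,0,50],[0,0,0,0,0,0,30],[0,0,0,0,0,0,0]]]' 80
python3 -m crank '[[[0,0,0,0,0,0,0],[0,0,0,0,0,0,0],[0,0,0,0,0,0,0],[0,0,0,0,0,0,0],[0,0,0,0,0,0,0],[0,0,-0.05,0,0,0,0],[0,0,-0.2,0,0,0,0],[0,0,-0.2,0,0,0,0]]]'
```

```text
time_s: 9.9
eef_pos: [504.3, 284.9, 62.6]
ee_rot: [0.0, 0.201, 0.98, 0.0]
force: [0.0, 0.9, 0.8]
grip_width: 0.254
grip_force: 0.0
time_s: 10.7
eef_pos: [503.6, 285.4, 73.6]
ee_rot: [-0.0, 0.201, 0.98, 0.0]
force: [0.8, 3.3, -2.5]
grip_width: 0.103
grip_force: 78.0
```

```bash
python3 -m crank '[[[0,0,-0.6,0,0,0,0],[0,0,-1,0,0,0,0],[0,0,-0.9,0,0,0,0],[-0.45,-0.62,-0.2,0,0,0,0],[-0.65,-0.9,0,0,0,0,0],[-0.65,-0.9,0,0,0,0,0],[-0.65,-0.9,0,0,0,0,0],[-0.65,-0.9,0,0,0,0,0]]]'
python3 -m crank '[[[-0.65,-0.9,0,0,0,0,0],[-0.65,-0.9,0,0,0,0,0],[-0.15,-0.18,0,0,0,-0.8,0],[0,0,0,0,0,-0.9,0],[0,0,0,0,0,-0.9,0],[0,0,0,0,0,-0.9,0],[0,0,0,0,0,-0.96,0],[0,0,0,0,0,0,0]]]'
python3 - <<'E'
from h import *
np.set_printoptions(precision=2,suppress=True)
s=sense();c=capture("wrist");cv2.imwrite("pics/w3.png",c);d=capture("scene");cv2.imwrite("pics/s3.png",d);t=capture("top")
cv2.imwrite("pics/w3z.png",np.hstack([cv2.resize(c[150:300,155:355],(400,300),interpolation=2),cv2.resize(d[135:225,200:320],(400,300),interpolation=2)]))
Rt=Rq(s['ee_rot']).as_matrix();print(s['eef_pos'],Rt.T@(np.array([546,98,136])-s['eef_pos'])/25,s['joints'],np.degrees(np.arctan2(Rt[1,1],Rt[0,1])))
E
```

```text
time_s: 11.5
eef_pos: [532.0, 156.8, 141.3]
ee_rot: [-0.0, 0.201, 0.98, -0.0]
force: [0.0, 0.1, -0.4]
grip_width: 0.103
grip_force: 79.1
time_s: 12.3
eef_pos: [545.7, 98.2, 141.2]
ee_rot: [-0.0, -0.109, 0.994, -0.0]
force: [-0.6, 0.3, -0.2]
grip_width: 0.101
grip_force: 79.1
[545.7   98.16 141.21] [-0.01 -0.01  0.21] [-0.03  0.48  1.55 -0.    1.11 -1.82] 102.51903337421467
```

View pics/w3z.png

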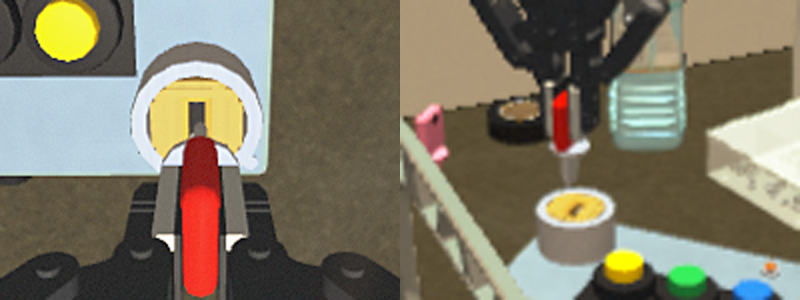

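The left crop shows the key over the keyway, which lies along the image's vertical axis near column 197. Next I check the offset using the barrel rim (rim top at about (197,55), sides at 131 and 264).

Run:
```python
from h import *
np.set_printoptions(precision=2,suppress=True)
s=sense();P=(s['eef_pos'],s['ee_rot']);c=cv2.imread("pics/w3.png");Rt=Rq(P[1]).as_matrix()
f=lambda u,v:(Rt.T@(onplane(ray("wrist",(u,v),P),70)-P[0]))[:2]
h=cv2.cvtColor(c,cv2.COLOR_BGR2HSV)
m=np.zeros(c.shape[:2],np.uint8);sub=cv2.inRange(h,(15,70,110),(32,255,255));m[180:230,222:286]=sub[180:230,222:286]
q=max(cv2.findContours(m,0,1)[0],key=cv2.contourArea)
# brass rim: fit circle to hull points away from the key, in plane
hull=cv2.convexHull(q)[:,0];pts=np.array([f(*p) for p in hull if p[1]<218])
A=np.c_[2*pts,np.ones(len(pts))];x=np.linalg.lstsq(A,(pts**2).sum(1),rcond=None)[0];print("brass centre tool mm",x[:2],"r",np.sqrt(x[2]+x[:2]@x[:2]),len(pts))
print("ring far",f(253.5,177),"L/R",f(220.7,211),f(287,211))
dk=cv2.inRange(h,(0,0,0),(180,255,110));m[:]=0;m[198:214,244:262]=dk[198:214,244:262]
ys,xs=np.nonzero(m);print("slot",[(r,xs[ys==r].mean()) for r in (202,205,208)],f(xs[ys<210].mean(),205),ys.min(),f(254,ys.min()))
```

```text
brass centre tool mm [-0.44 -1.31] r 19.592372047359014 15
ring far [27.77 -0.82] L/R [  0.53 -26.16] [ 0.5  24.96]
slot [(202, np.float64(253.0)), (205, np.float64(253.0)), (208, np.float64(253.0))] [ 5.5  -1.24] 201 [ 8.77 -0.47]
```

```bash
python3 -m crank '[[[0,-0.04,0.3,0,0,0,0],[0,0,0.3,0,0,0,0],[0,0,0.15,0,0,0,0],[0,0,0.05,0,0,0,0],[0,0,0.05,0,0,0,0],[0,0,0.05,0,0,0,0],[0,0,0.05,0,0,0,0],[0,0,0,0,0,0,0]]]'
python3 -m crank '[[[0,0,0.04,0,0,0,0],[0,0,0.04,0,0,0,0],[0,0,0.04,0,0,0,0],[0,0,0.04,0,0,0,0],[0,0,0.04,0,0,0,0],[0,0,0.04,0,0,0,0],[0,0,0.04,0,0,0,0],[0,0,0,0,0,0,0]]]'
```

```text
time_s: 13.25
eef_pos: [546.4, 97.4, 117.3]
ee_rot: [0.0, -0.108, 0.994, -0.0]
force: [0.9, -0.0, -0.9]
grip_width: 0.101
grip_force: 79.1
time_s: 14.05
eef_pos: [547.2, 97.4, 111.0]
ee_rot: [0.002, -0.108, 0.994, -0.0]
force: [4.4, 1.1, 3.9]
grip_width: 0.103
grip_force: 79.9
```

```bash
python3 -m crank '[[[0,0,0.05,0,0,0,0],[0,0,0.05,0,0,0,0],[0,0,0.05,0,0,0,0],[0,0,0.05,0,0,0,0],[0,0,0.05,0,0,0,0],[0,0,0.05,0,0,0,0],[0,0,0.05,0,0,0,0],[0,0,0,0,0,0,0]]]'
python3 -m crank '[[[0,0,0.05,0,0,0,0],[0,0,0.04,0,0,0,0],[0,0,0.04,0,0,0,0],[0,0,0.04,0,0,0,0],[0,0,0.02,0,0,0,0],[0,0,0,0,0,0,0],[0,0,0,0,0,0,0],[0,0,0,0,0,0,0]]]'
```

```text
time_s: 14.85
eef_pos: [547.6, 97.5, 103.3]
ee_rot: [0.002, -0.108, 0.994, -0.0]
force: [3.1, 1.2, 11.8]
grip_width: 0.102
grip_force: 81.3
time_s: 15.65
eef_pos: [547.7, 97.4, 98.9]
ee_rot: [0.002, -0.108, 0.994, -0.0]
force: [1.5, 1.5, 16.3]
grip_width: 0.101
grip_force: 81.9
```

```bash
python3 -m crank '[[[0,0,0.04,0,0,0,0],[0,0,0.04,0,0,0,0],[0,0,0,0,0,0,0],[0,0,0,0,0,0,0],[0,0,0,0,0,0,0],[0,0,0,0,0,0,0],[0,0,0,0,0,0,0],[0,0,0,0,0,0,0]]]'
python3 - <<'E'
from h import *
c=capture("scene");t=capture("wrist")
cv2.imwrite("pics/s4.png",np.hstack([cv2.resize(t[150:300,155:355],(400,300),interpolation=2),cv2.resize(c[150:225,200:300],(400,300),interpolation=2)]))
E
```

```text
time_s: 16.45
eef_pos: [547.9, 97.5, 98.7]
ee_rot: [0.003, -0.109, 0.994, -0.0]
force: [-4.6, 2.3, 33.7]
grip_width: 0.1
grip_force: 84.7
```

View pics/s4.png

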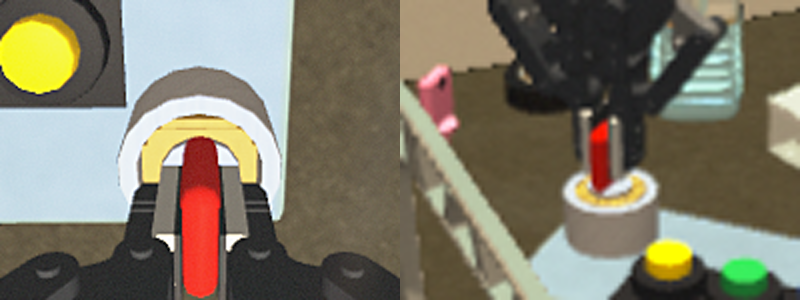

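The key is home: the shoulder lies on the brass face and the force rose sharply. Now turn clockwise (+z about the tool).

```bash
python3 -m crank '[[[0,0,-0.04,0,0,0,0],[0,0,0,0,0,0.5,0],[0,0,0,0,0,0.8,0],[0,0,0,0,0,0.8,0],[0,0,0,0,0,0.8,0],[0,0,0,0,0,0.8,0],[0,0,0,0,0,0.8,0],[0,0,0,0,0,0.8,0]]]' 110
python3 -c "
from rig import *;s=sense();print(s['wrist_torque'],s['joints'])"
```

```text
time_s: 17.35
eef_pos: [547.9, 97.0, 98.9]
ee_rot: [0.003, 0.26, 0.965, 0.0]
force: [-2.1, -2.2, 24.6]
grip_width: 0.099
grip_force: 108.4
[-0.3631833   0.36852784  0.10025997] [-3.50061987e-02  5.39386076e-01  1.58583710e+00 -1.10379847e-03
  1.01086209e+00 -1.07832973e+00]
```

```bash
python3 -m crank '[[[0,0,0,0,0,0.9,0],[0,0,0,0,0,0.9,0],[0,0,0,0,0,0.9,0],[0,0,0,0,0,0.9,0],[0,0,0,0,0,0.9,0],[0,0,0,0,0,0.9,0],[0,0,0,0,0,0.6,0],[0,0,0,0,0,0.5,0]]]'
python3 -m crank '[[[0,0,0,0,0,0.1,0],[0,0,0,0,0,0,0],[0,0,0,0,0,0,0],[0,0,0,0,0,0,0],[0,0,0,0,0,0,0],[0,0,0,0,0,0,0],[0,0,0,0,0,0,0],[0,0,0,0,0,0,0]]]'
python3 - <<'E'
from h import *
s=sense();Rt=Rq(s['ee_rot']).as_matrix();print(s['wrist_torque'],s['joints'],np.degrees(np.arctan2(Rt[1,1],Rt[0,1])))
c=capture("scene");t=capture("wrist")
cv2.imwrite("pics/s5.png",np.hstack([cv2.resize(t[150:300,155:355],(400,300),interpolation=2),cv2.resize(c[150:225,200:300],(400,300),interpolation=2)]))
E
```

```text
time_s: 18.15
eef_pos: [547.4, 96.6, 98.9]
ee_rot: [0.002, 0.657, 0.754, 0.001]
force: [-6.4, -3.8, 28.5]
grip_width: 0.098
grip_force: 108.9
time_s: 18.95
eef_pos: [547.3, 96.6, 98.9]
ee_rot: [0.002, 0.661, 0.751, 0.0]
force: [-4.7, -4.0, 27.8]
grip_width: 0.094
grip_force: 108.9
[-0.78126505  1.01889525  0.21055608] [-0.03533855  0.53907523  1.58639844 -0.00217341  1.01239987 -0.16156796] 7.298427576331423
```

View pics/s5.png

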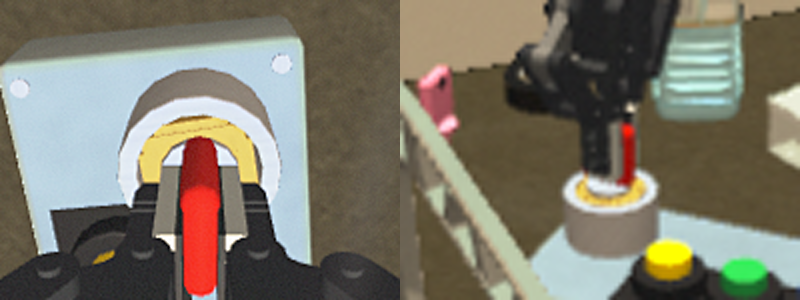

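```bash
python3 -m crank '[[[0,0,0,0,0,0.2,0],[0,0,0,0,0,0.2,0],[0,0,0,0,0,0.1,0],[0,0,0,0,0,0,0],[0,0,0,0,0,0,0],[0,0,0,0,0,0,0],[0,0,0,0,0,0,0],[0,0,0,0,0,0,0]]]'
python3 -c "
from rig import *;s=sense();print(s['wrist_torque'],s['joints'][5])"
```

```text
time_s: 19.85
eef_pos: [547.2, 96.5, 98.9]
ee_rot: [0.002, 0.686, 0.727, 0.0]
force: [-6.1, -3.7, 28.9]
grip_width: 0.099
grip_force: 109.0
[-0.86423569  1.1662038   0.47307751] -0.0921771494598677
```

The torque climbs steeply (0.21 to 0.47 N m over 4°), so the plug is at its stop, and the key is still home with about 29 N of push. Handing in.

```bash
python3 -c "
from rig import *;print(finish_job())"
```

```text
the job is handed in; nothing more can be done
None
```

I pressed and released green, yellow and blue in that order, then pushed the key fully home and turned it clockwise to the stop. I handed the job in at about 20 s with the gripper still holding it there; no verdict came back.

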